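# Refit the weighing platter of a portion scale

## Robot

A 7-joint arm with a two-finger parallel gripper is mounted at the origin on the work surface. World frame = base frame: x ahead of the robot, y to its left, z up, the work surface at z = 0. Lengths are in mm, angles in rad, forces in N, time in s.
With the tool pointing down it reaches from about 400 to 875 mm from the base axis. Payload 4.4 kg.
Tool frame: the origin (TCP) lies midway between the tips of the shut fingers; the grasp point (between the pads) lies 19 mm behind it; z points along the fingers, y is the line along which they close (so a half turn about z gives the same grasp; the last joint's range is limited). The gripper opens to 85 mm and grips with 20 to 120 N. Pads are 22 mm wide; open, the fingers measure 114 mm over their backs; the gripper's body (76 mm by 85 mm) begins 54 mm behind the grasp point. The pads swing forward as they close: fully open they stand 13 mm farther back than shut.
Start: joints at [1.036, 0.628, 0.038, 1.517, -0.027, 0.996, -0.02], TCP at [293.71, -579.873, 200.913] pointing down, gripper open.
Joint ranges: [-3.06, 3.06], [-0.37, 2.12], [-1.25, 1.32], [0.18, 2.47], [-1.1, 4.24], [0.23, 1.98], [-2.94, 2.94]. Speed limits (rad/s): [2.57, 2.57, 3.14, 3.14, 3.14, 3.14, 3.14].

## Interface

Orientations are given as [roll, pitch, yaw] about the fixed x, y, z axes, in that order (R = Rz(yaw) Ry(pitch) Rx(roll)).
In Python, from cell import telemetry, eyes, ctrl, finder gives the robot as it stands.
- The arm moves only by the tool move_arm, never from a script. Its argument "steps" is a list of rows, each a list of 7 numbers: the turn, a rotation vector about the world's x, y, z in degrees, then the shift along the world's x, y, z in m, then the finger opening in m, from 0 to 0.0854. A call has 1 to 5 rows; each row shifts and turns the commanded pose from where the row before left it; what a row does not reach is not made up. A row lasts 1/10 s, in which the tool goes at most 50 mm and 8.59 degrees, less where a joint would pass 70% of its speed; a pose out of reach is approached as far as the arm can. A call with a gripper value outside its range is refused whole. The fingers move at their own pace and stop on an object; the grip force is fixed at half the most. Time passes only in rows, so rows that do not move let the fingers close. It gives the time, the measured TCP pose, the force, the opening and the grip force at its end, in the units of the state.
- telemetry.read_state(): the state, without advancing time (a new reading comes with each control period).
- eyes.get_image(name): name is "scene" or "side" or "wrist"; returns (picture, depth): 384x512x3 uint8, blue, green, red; 384x512 float32, mm along the optical axis (not along the pixel's ray), 0 where there is no reading.
- eyes.calibration(name): a dict with "fx", "fy", "cx", "cy" (pixels), "position" and "attitude" of the camera in the world. Camera axes: x right, y down, z forward; pixel columns grow to the right and rows downward; lengths in mm; the calibration is good to about 2 mm. A picture is of the moment at which its call begins: read the wrist's pose just before it. calibration takes no time and is no camera call; for the wrist camera it gives the pose at the moment of the call.
- ctrl.finish_job(): hands the job in; it is judged then, once.
Trained networks look in the newest picture that a camera, given by its name, has taken for a name from the list of things; names that differ only in an ending like _2 or _b are one class to them, and where a whole thing is asked for, a point or a joint stands for the part that bears it (a point fixed in the world has none). Each returns a list of dicts, best first, with "confidence" (0 to 1); they miss things now and then, are a little off and sometimes report something else, mostly with a low value. They report only what shows in the picture. A call takes as long as a camera call. They do not tell look-alikes from the thing itself.
- finder.boxes_of(camera, name): "location" ([x, y, z] in mm, in the coordinates of the camera as it stood for that picture, good to about 4 mm: the middle of the surface that is visible of it).
- finder.cut_out(camera, name): "mask" (384x512 bool, what is visible of it).
- finder.pinpoint(camera, name): "location" ([x, y, z] in mm, in the coordinates of the camera as it stood for that picture, good to about 4 mm: a listed point, or the origin of a listed thing).
The state is a dict: "clock": time; "qpos": joint angles; "qd": joint speeds; "tau": joint torques, N m; "eef_pos": TCP position; "tool_rot": TCP orientation; "force": force on the tool from outside, world axes, zero at the start; "torque": the same for the moment, N m; "width": finger opening in mm; "gripper_force": force on a finger pad.
Only numpy, scipy, OpenCV 4.12 (cv2) and the standard library are available. Lean on these libraries where they do the work, as an engineer would, in place of code of your own. Each camera call takes 0.05 s, during which the arm holds its last target. There are 200 camera calls.

## Task

Put the washed steel weighing platter back on the portion scale, its thumb tab on the display side. Set it down over the three balls without dropping it, press it down until the spring catch draws it fully home and level onto them, then let go. Press gently, never with more than about 2.5 kg, and leave the cup, the jar and the spatula alone.

Things in the scene. Friction and masses are not known exactly. Their poses are not given: they have to be found in the camera images.
- platter: Loose square stainless pan lying upside down on the counter, 150 x 150 mm, 28 mm high: 4 mm top plate, 2.5 mm skirt walls all round down to the counter; 0.25 to 0.5 kg. Origin: centre of its underside, level with the skirt's lower rim; z up, x points away from the edge with the thumb tab. Inside, under the plate, are three grooves and a catch stud.
- grip_bar (a point): Centre of the platter's black grip bar, 56 mm above the platter's origin. The bar is 16 mm thick (along the platter's x), 84 mm long (along its y) and 16 mm high, straight above the platter's centre, on two posts 10 mm wide that stand 30 mm either side of the centre; 20 mm of air between the bar and the top plate.
- tab (a point): Thumb tab: a flat steel tongue 46 mm wide and 4 mm thick that sticks out 18 mm from the middle of the platter's -x edge, level with the top plate; the point is the middle of its outer edge, 93 mm from the platter's centre and 28 mm above its origin.
- groove (a point): Root of the single V-groove on the tab side, under the plate, 23 mm above the platter's origin at (-50, 0) mm. Two more lie at (35, 48) and (35, -48) mm. Each is a 90 degree V open downwards, 26 mm long, running radially, 17 mm wide at its mouth.
- stud (a point): Centre of the catch stud under the middle of the plate, 12.5 mm above the platter's origin: a bar 18 mm long (along x), diamond section 24 mm wide (along y) and high, flanks at 45 degrees. The rollers may slip over it one after the other; pressing on to some 14 N brings both. Home, the catch squeezes platter and scale with 20 to 33 N, all contacts added; 60 N is the limit (a push of about 25 N).
- scale: Portion scale, fixed: aluminium housing 170 x 170 mm, its top 46 mm above the counter, and a grey display panel (70 mm deep, 170 mm wide, 38 mm high) on its -x side. Origin: on the counter under the middle of the spring catch; z up, x points away from the display. Balls and catch stand together on its load cell, whose height is 6 mm more or less than nominal and is not measured.
- ball (a point): Nominal centre of the single ball on the display side, at (-50, 0, 69) mm on the scale; truly up to 6 mm higher or lower, with the other two and the catch. The others are at (35, 48) and (35, -48) mm, as high. Polished steel balls, 16 mm diameter, on thin posts; the grooves slide easily on them.
- seat (a point): Nominal place of the platter's origin when home: 57.3 mm above the scale's origin (truly up to 6 mm higher or lower), axes as the scale's. In the middle two sprung rollers along x, 18 mm apart, take the stud. It meets them about 5 mm above home; pushing on takes 12 to 17 N; some 2 mm above home they slip over its edges and pull with about 6 N. Its weight alone does not do it.
- cup: Small steel cup, 70 mm wide, 50 mm high; origin under its centre. Bystander.
- jar: Glass jar with a steel cap, 64 mm diameter, 100 mm high; origin under its centre. Bystander.
- spatula: Spatula lying on the counter, its length along its x; origin at the underside about its middle. Bystander.
Mind the look-alikes: they are no part of the job. What is shaped like the platter but green or red is not meant.

How it is judged (in metres and radians):
On the way:
1. the platter is set down on the scale by the robot, lightly at first (not dropped): while the fingers touch it, it bears on the scale with 1 to 12 N (horizontal distance between platter and seat below 0.02 m and contact force between platter and scale between 1 and 12 N and contact force between the fingers and platter above 0.5 N and linear speed of platter below 0.06 m/s), for 0.05 s.
At the end, for the whole second after the job is handed in: The catch holds the platter home on the balls (untouched, platter and scale squeeze each other with over 15 N), its origin within 3 mm of the seat sideways and 9 mm in height, turned under 0.05 rad, tilted under 0.03 rad, thumb tab on the display side, at rest and released (horizontal distance between platter and seat below 0.003 m and z of platter in the frame of seat between -0.009 and 0.009 m and contact force between platter and scale above 15 N and angle between the x axis of platter and the x axis of seat, either way round below 0.05 rad and angle between platter's own z axis and vertical below 0.03 rad and x of tab in the frame of seat below -0.05 m and linear speed of platter below 0.01 m/s and contact force between the fingers and platter below 0.05 N).
It fails at once if the platter is pressed on the scale too hard (over 60 N, all contacts and the catch's own squeeze added) (contact force between platter and scale above 60 N).
It fails at once if the cup is moved more than 25 mm (distance of cup from where it was at the start of the episode above 0.025 m).
It fails at once if the jar is moved more than 25 mm (distance of jar from where it was at the start of the episode above 0.025 m).
It fails at once if the spatula is moved more than 25 mm (distance of spatula from where it was at the start of the episode above 0.025 m).
It also fails if it takes over 61 s, if anything falls off the work surface, if the arm or the gripper's body presses on something with over 40 N, if the wrist force passes 120 N, or if a joint passes its speed limit or range.

## Working session

There is one attempt and no reset: what is moved stays moved. The work goes in short steps, Python scripts to look and compute and a tool call to move; the robot and the scene stay as the last step left them, time stands still between calls to the robot, and variables do not carry over. Pictures are saved under pics/ and viewed, at most 10 in all, crops included, and the job is handed in when it is done.

Besides the shell and the picture viewer there is one more tool, called as a command line: name --pt "numbers of a row" for each row, then --argument value for the rest. move_arm: Moves the arm, as the interface text tells. Its arguments: {"type":"object","properties":{"steps":{"type":"array"}},"required":["steps"]}

```bash
ls; mkdir -p pics; cat > h.py <<'E'
import numpy as np, cv2
from scipy.spatial.transform import Rotation as R
from cell import telemetry, eyes, ctrl, finder
def pose(c):
    a=np.array(c["attitude"],float)
    M=a if a.shape==(3,3) else (R.from_quat(a).as_matrix() if a.size==4 else R.from_euler('xyz',a).as_matrix())
    return M,np.array(c["position"],float)
def w(c,p):
    M,t=pose(c); return M@np.array(p,float)+t
def cloud(c,d):
    v,u=np.mgrid[:384,:512]
    P=np.stack([(u-c["cx"])/c["fx"]*d,(v-c["cy"])/c["fy"]*d,d],-1)
    M,t=pose(c); W=P@M.T+t; W[d<=0]=np.nan; return W
def pix(c,p):
    M,t=pose(c); q=M.T@(np.array(p)-t); return q[0]/q[2]*c["fx"]+c["cx"],q[1]/q[2]*c["fy"]+c["cy"]
E
python3 - <<'E'
from h import *
ims=[]
for n in ("scene","side"):
    im,d=eyes.get_image(n); c=eyes.calibration(n); print(n,c)
    ims.append(im); np.savez(n,im=im,d=d)
    for k in ("platter","grip_bar","tab","scale","ball","seat","cup","jar","spatula"):
        for o in finder.pinpoint(n,k):
            p=w(c,o["location"]); print(k,round(o["confidence"],2),p.round(),np.round(pix(c,p)))
cv2.imwrite("pics/a.png",ims[0]);cv2.imwrite("pics/b.png",ims[1])
s=telemetry.read_state();print(s)
E
```

```text
pics
scene {'fx': 450.0570337373773, 'fy': 450.0570337373773, 'cx': 259.31878919603935, 'cy': 185.44231571299778, 'position': array([1443.61283392, -127.23601446,  847.09447209]), 'attitude': array([-2.2647559 ,  0.01080559,  1.55231137])}
platter 0.87 [ 802. -300.   -3.] [183. 293.]
platter 0.61 [ 565. -202.    1.] [229. 219.]
platter 0.58 [ 334. -106.   -6.] [262. 168.]
platter 0.57 [ 185. -301.    2.] [203. 140.]
grip_bar 0.9 [ 330. -113.   54.] [260. 152.]
grip_bar 0.88 [ 794. -300.   52.] [180. 274.]
grip_bar 0.69 [ 566. -206.   57.] [226. 204.]
grip_bar 0.65 [ 185. -303.   63.] [201. 125.]
tab 0.77 [ 270. -269.   22.] [211. 150.]
tab 0.61 [ 254. -154.   28.] [247. 145.]
tab 0.56 [ 471. -220.   29.] [223. 189.]
tab 0.55 [ 712. -338.   30.] [170. 254.]
scale 0.83 [506. 214.   2.] [378. 201.]
ball 0.83 [455. 218.  68.] [379. 171.]
seat 0.93 [504. 213.  55.] [381. 186.]
seat 0.48 [743. -58.  -0.] [286. 270.]
cup 0.82 [745. -58.  -3.] [286. 271.]
spatula 0.74 [ 409. -420.   -1.] [157. 184.]
spatula 0.22 [747. -57.   1.] [287. 270.]
side {'fx': 430.5045510720946, 'fy': 430.5045510720
[... 1128 characters left out ...]
.] [341. 161.]
{'clock': 1.0, 'qpos': array([ 1.03617838,  0.62837743,  0.03849839,  1.51738353, -0.02702121,
        0.99634953, -0.02002303]), 'qd': array([-0.0006957 , -0.00160506, -0.00132581,  0.00034539,  0.00182761,
        0.00110497, -0.00108888]), 'tau': array([ 3.95321331e-04, -5.63273406e+01,  1.22593459e+00, -1.93783540e+01,
        1.10537047e-02,  1.55939153e-03,  1.65077893e-05]), 'eef_pos': array([ 293.72669755, -579.85744407,  200.93330725]), 'tool_rot': array([-3.14159188e+00, -5.63468677e-05,  4.68760054e-01]), 'force': array([ 0.36676414,  0.17955534, -1.3725212 ]), 'torque': array([-0.02653629,  0.04585014, -0.03063891]), 'gripper_force': 0.0, 'width': 85.1938600906819}
```

View pics/a.png

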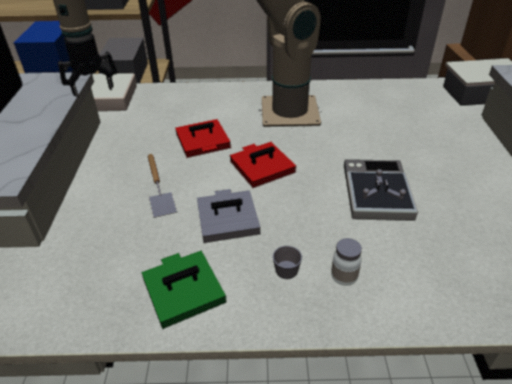

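View pics/b.png

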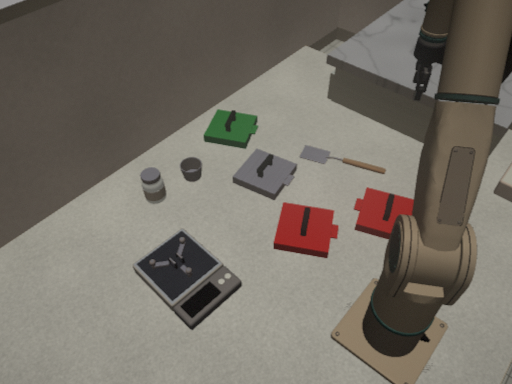

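Candidates (scene pixels): steel pan (228,214), green (183,290), red (263,162), red (203,137). The steel one is the platter and its tab points up toward the robot in the image. The scale is at (380,190), with its display facing the robot. I'll refine both from depth and check the choice in a crop.

```bash
python3 - <<'E'
from h import *
for n in ("scene","side"):
    z=np.load(n+".npz"); c=eyes.calibration(n); W=cloud(c,z["d"].astype(float))
    for nm,ctr,lo,hi,r in (("plat",(565,-206),18,36,130),("bar",(565,-206),52,72,70),("housing",(500,213),41,52,150),("scale_all",(490,213),28,52,170)):
        m=(np.hypot(W[...,0]-ctr[0],W[...,1]-ctr[1])<r)&(W[...,2]>lo)&(W[...,2]<hi)
        m=m.astype(np.uint8); k,l,st,ce=cv2.connectedComponentsWithStats(m); i=1+np.argmax(st[1:,4]); m=l==i
        P=W[m]; print(n,nm,m.sum(),"medz",np.median(P[:,2]).round(1),[np.round(a,1) for a in cv2.minAreaRect(P[:,:2].astype(np.float32))], P.mean(0).round(1))
    m=(np.hypot(W[...,0]-505,W[...,1]-213)<90)&(W[...,2]>54)
    print("high pts",W[m].mean(0), np.percentile(W[m][:,2],[50,90,98]))
im=np.load("scene.npz")["im"]; im2=np.load("side.npz")["im"]
a=cv2.resize(im[170:260,175:285],(440,360)); b=cv2.resize(im2[225:325,125:245],(432,360)); b=b[:,:355]
cv2.imwrite("pics/c.png",np.hstack([a,b]))
E
```

```text
scene plat 2114 medz 27.1 [array([ 556. , -207.2]), array([173.2, 150.8]), np.float64(10.0)] [ 573.4 -205.1   26.9]
scene bar 210 medz 61.7 [array([ 564.5, -205.5]), array([20.3, 83.2]), np.float64(11.4)] [ 567.3 -205.1   60.5]
scene housing 2098 medz 44.8 [array([505.8, 213.8]), array([167.9, 176.3]), np.float64(86.4)] [516.7 212.   44.9]
scene scale_all 3130 medz 43.8 [array([473.1, 216.1]), array([170.2, 246.6]), np.float64(86.2)] [495.  211.6  42.3]
high pts [516.77893529 214.51870768  63.48962756] [63.25350594 72.91344529 74.70475864]
side plat 1647 medz 30.2 [array([ 554.7, -210. ]), array([169.7, 157.8]), np.float64(10.8)] [ 553.9 -200.3   29.9]
side bar 132 medz 65.0 [array([ 562.1, -207. ]), array([16.5, 86.3]), np.float64(10.5)] [ 559.9 -203.3   64.1]
side housing 3827 medz 47.3 [array([473.6, 215.6]), array([170.5, 235.2]), np.float64(85.8)] [480.9 221.4  46.8]
side scale_all 5176 medz 46.1 [array([471.1, 215.1]), array([170.8, 240.4]), np.float64(86.2)] [457.1 222.1  44.7]
high pts [510.27176927 213.993245    64.28293739] [60.15467281 75.85461022 78.76659366]
```

View pics/c.png

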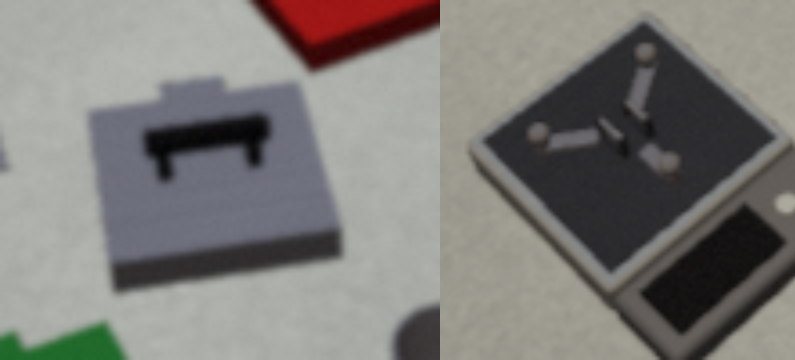

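The crop confirms a steel pan with a black bar, with its tab towards the robot (crop 190,88). The scale's single ball (668,160) is on the display side. Next, move above the platter.

move_arm --pt "0 0 7.36 0.027 0.0373 0 0.0854" --pt "0 0 7.36 0.027 0.0373 0 0.0854" --pt "0 0 7.36 0.027 0.0373 0 0.0854" --pt "0 0 7.36 0.027 0.0373 0 0.0854" --pt "0 0 7.36 0.027 0.0373 0 0.0854"

```text
clock: 1.5
eef_pos: [429.6, -391.9, 201.2]
tool_rot: [3.141, 0.0, 1.116]
force: [0.9, -1.0, 0.7]
width: 85.4
gripper_force: 0.0
```

move_arm --pt "0 0 7.36 0.027 0.0373 0 0.0854" --pt "0 0 7.36 0.027 0.0373 0 0.0854" --pt "0 0 7.36 0.027 0.0373 0 0.0854" --pt "0 0 7.36 0.027 0.0373 0 0.0854" --pt "0 0 7.36 0.027 0.0373 0 0.0854"

```text
clock: 2.0
eef_pos: [564.7, -205.5, 201.2]
tool_rot: [3.141, 0.001, 1.758]
force: [-0.0, -0.3, -0.3]
width: 85.6
gripper_force: 0.0
```

move_arm --pt "0 0 0 0 0 0 0.0854" --pt "0 0 0 0 0 0 0.0854"

```text
clock: 2.2
eef_pos: [564.3, -205.5, 200.8]
tool_rot: [3.142, -0.0, 1.756]
force: [-0.4, -1.5, 0.0]
width: 85.5
gripper_force: 0.0
```

```bash
python3 - <<'E'
from h import *
s=telemetry.read_state(); print(s["clock"],s["eef_pos"].round(1),np.degrees(s["tool_rot"]).round(2),s["qpos"].round(2),s["force"].round(1))
c=eyes.calibration("wrist"); im,d=eyes.get_image("wrist"); W=cloud(c,d.astype(float)); cv2.imwrite("pics/w.png",im); print(c["position"])
for nm,lo,hi,r in (("plat",20,36,130),("bar",52,72,70)):
    m=(np.hypot(W[...,0]-564,W[...,1]+206)<r)&(W[...,2]>lo)&(W[...,2]<hi)
    P=W[m]; print(nm,m.sum(),np.median(P[:,2]).round(1),[np.round(a,1) for a in cv2.minAreaRect(P[:,:2].astype(np.float32))])
for k in ("grip_bar","tab"):
    for o in finder.pinpoint("wrist",k)[:2]: print(k,o["confidence"],w(c,o["location"]).round(1))
E
```

```text
2.2 [ 564.3 -205.5  200.8] [ 1.7999e+02 -2.0000e-02  1.0059e+02] [ 0.51  0.57 -0.32  1.66  0.21  0.95  0.29] [-0.4 -1.5  0. ]
[ 549.09368212 -123.72138994  373.51136876]
plat 18448 27.5 [array([ 553.8, -209.2]), array([168.1, 150.2]), np.float64(10.6)]
bar 1352 63.1 [array([ 562.2, -206.3]), array([15.9, 82.7]), np.float64(10.9)]
grip_bar 0.74 [ 798.2 -300.6   58.1]
grip_bar 0.67 [ 333.2 -109.1   56.3]
tab 0.83 [ 474.8 -227.2   28.7]
tab 0.45 [ 559.9 -203.2   59.9]
```

View pics/w.png

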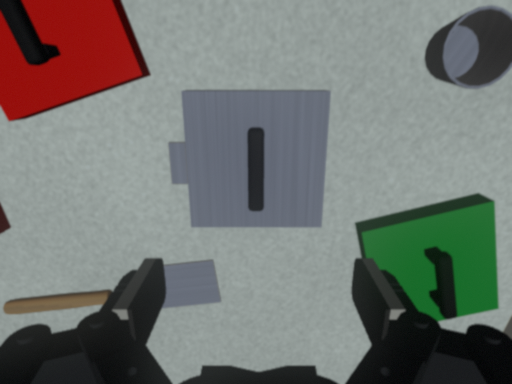

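The wrist picture shows the bar at (256,168) between the open fingers, so only a 2 mm correction is needed. Descend and grip.

move_arm --pt "0 0 0 -0.002 -0.001 -0.036 0.0854" --pt "0 0 0 0 0 -0.036 0.0854" --pt "0 0 0 0 0 -0.036 0.0854" --pt "0 0 0 0 0 -0.036 0.0854" --pt "0 0 0 0 0 -0.019 0.0854"

```text
clock: 2.85
eef_pos: [558.9, -209.3, 35.1]
tool_rot: [-3.137, -0.001, 1.75]
force: [-1.4, -1.1, 0.6]
width: 85.2
gripper_force: 0.0
```

move_arm --pt "0 0 0 0 0 0 0.0854" --pt "0 0 0 0 0 0 0.0" --pt "0 0 0 0 0 0 0.0" --pt "0 0 0 0 0 0 0.0" --pt "0 0 0 0 0 0 0.0"

```text
clock: 3.35
eef_pos: [562.4, -208.2, 39.1]
tool_rot: [3.14, 0.001, 1.753]
force: [-0.8, 1.3, -0.1]
width: 28.3
gripper_force: 0.0
```

move_arm --pt "0 0 0 0 0 0 0.0" --pt "0 0 0 0 0 0 0.0" --pt "0 0 0 0 0 0 0.0" --pt "0 0 0 0 0 0 0.0"

```text
clock: 3.75
eef_pos: [561.7, -207.8, 37.9]
tool_rot: [3.142, -0.0, 1.753]
force: [0.5, -0.4, 0.6]
width: -0.2
gripper_force: 0.0
```

The fingers closed on nothing, so look.

```bash
python3 - <<'E'
from h import *
s=telemetry.read_state(); print(s["qpos"].round(2),s["eef_pos"],s["width"],s["gripper_force"],s["force"])
im,d=eyes.get_image("wrist"); im2,d2=eyes.get_image("side"); im3,_=eyes.get_image("scene"); 
W=cloud(eyes.calibration("wrist"),d.astype(float))
for nm,lo,hi,r in (("plat",20,36,130),("bar",52,72,70)):
    m=(np.hypot(W[...,0]-564,W[...,1]+206)<r)&(W[...,2]>lo)&(W[...,2]<hi)
    P=W[m]; print(nm,m.sum(),[np.round(a,1) for a in cv2.minAreaRect(P[:,:2].astype(np.float32))] if m.sum()>3 else 0)
a=cv2.resize(im,(400,300)); b=cv2.resize(im2[120:210,205:325],(400,300)); c=cv2.resize(im3[150:255,170:310],(400,300))
cv2.imwrite("pics/d.png",np.vstack([np.hstack([a,b]),np.hstack([c,c*0])]))
E
```

```text
[ 0.46  0.78 -0.25  1.79  0.31  0.61  0.21] [ 561.71374031 -207.84237617   37.93046072] -0.20428908887736735 0.0 [ 0.5303487  -0.39250213  0.58220941]
plat 48380 [array([ 552.9, -203.8]), array([168.6, 140.6]), np.float64(10.4)]
bar 2480 [array([ 558.6, -187.2]), array([16. , 44.1]), np.float64(10.6)]
```

View pics/d.png

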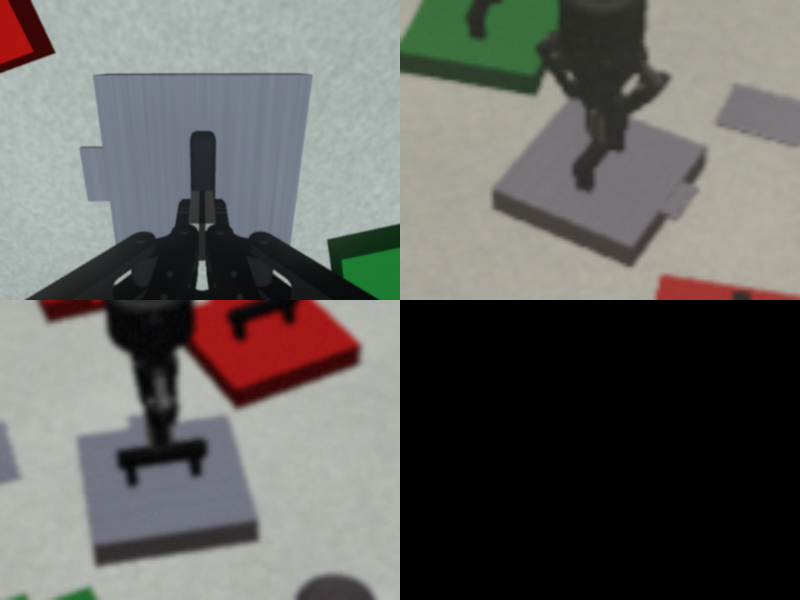

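In the wrist view the pads seem to straddle the bar (around 202,215), which contradicts the zero width reading. A small test lift will settle it.

move_arm --pt "0 0 0 0 0 0.005 0.0" --pt "0 0 0 0 0 0.005 0.0" --pt "0 0 0 0 0 0 0.0" --pt "0 0 0 0 0 0 0.0"

```text
clock: 4.3
eef_pos: [561.9, -208.0, 48.3]
tool_rot: [3.141, 0.0, 1.753]
force: [-0.4, -0.2, 0.7]
width: -0.0
gripper_force: 0.0
```

```bash
python3 - <<'E'
from h import *
s=telemetry.read_state(); print(s["eef_pos"],s["width"],s["gripper_force"],s["force"],s["torque"])
im,d=eyes.get_image("wrist"); W=cloud(eyes.calibration("wrist"),d.astype(float))
m=(np.hypot(W[...,0]-564,W[...,1]+180)<60)
print(np.histogram(W[m][:,2],bins=np.arange(0,120,5)))
cv2.imwrite("pics/e.png",cv2.resize(im[150:384,150:400],(750,600)))
E
```

```text
[ 561.94298437 -208.00998201   48.2808649 ] -0.023007868294655315 0.0 [-0.35727812 -0.23984826  0.71432264] [ 0.03226326 -0.02229404  0.03527024]
(array([  280,     0,    40,    78,     2, 24526,     0,     0,     0,
           0,    40,   167,  2242,    10,     0,     0,    82,   300,
         359,   378,   409,   477,   354]), array([  0,   5,  10,  15,  20,  25,  30,  35,  40,  45,  50,  55,  60,
        65,  70,  75,  80,  85,  90,  95, 100, 105, 110, 115]))
```

View pics/e.png

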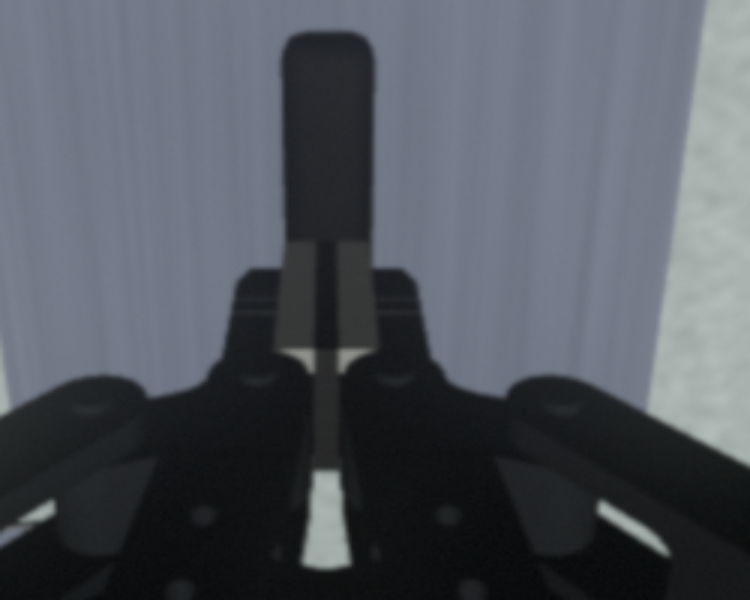

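```bash
python3 - <<'E'
from h import *
s=telemetry.read_state(); c=eyes.calibration("wrist"); im,d=eyes.get_image("wrist"); W=cloud(c,d.astype(float)); print(s["eef_pos"],c["position"],c["attitude"])
for u in (249,258,268,232,285):
  for v in range(236,304,6): print(u,v,d[v,u].round(0),W[v,u].round(0),im[v,u])
for n in ("scene","side"):
  c=eyes.calibration(n); im,d=eyes.get_image(n); W=cloud(c,d.astype(float))
  m=(np.hypot(W[...,0]-562,W[...,1]+208)<16)&(W[...,2]>66); print(n,np.sort(W[m][:,2])[:40:4].round(), m.sum())
E
```

```text
[ 561.76810126 -207.92842256   48.06869372] [ 546.7099907  -126.01470428  220.70991409] [ 2.81026073e+00 -3.12123272e-05  1.83038899e-01]
249 236 174.0 [ 556. -204.   64.] [39 35 33]
249 242 176.0 [ 557. -208.   63.] [40 36 33]
249 248 150.0 [ 556. -198.   87.] [59 58 57]
249 254 145.0 [ 556. -198.   93.] [58 58 56]
249 260 141.0 [ 556. -198.   97.] [57 56 55]
249 266 137.0 [ 556. -199.  101.] [56 56 54]
249 272 131.0 [ 556. -198.  107.] [57 56 55]
249 278 128.0 [ 556. -198.  111.] [55 55 54]
249 284 123.0 [ 556. -198.  115.] [55 56 54]
249 290 119.0 [ 556. -197.  120.] [67 68 66]
249 296 116.0 [ 557. -198.  123.] [25 23 21]
249 302 112.0 [ 557. -197.  126.] [26 23 21]
258 236 173.0 [ 561. -203.   64.] [41 37 36]
258 242 175.0 [ 561. -206.   64.] [41 38 36]
258 248 151.0 [ 560. -198.   86.] [32 28 27]
258 254 145.0 [ 560. -197.   93.] [32 29 27]
258 260 140.0 [ 560. -197.   97.] [29 26 25]
258 266 136.0 [ 560. -198.  102.] [30 26 25]
258 272 131.0 [ 560. -197.  107.] [27 24 23]
258 278 128.0 [ 560. -198.  111.] [26 24 23]
258 284 124.0 [ 560. -198.  114.] [24 20 19]
258 290 124.0 [ 5
[... 1164 characters left out ...]

232 302 112.0 [ 551. -198.  127.] [28 25 23]
285 236 213.0 [ 581. -217.   28.] [131 117 110]
285 242 215.0 [ 582. -221.   28.] [132 118 111]
285 248 218.0 [ 583. -227.   26.] [132 119 112]
285 254 217.0 [ 584. -230.   29.] [125 111 105]
285 260 148.0 [ 572. -199.   91.] [34 29 27]
285 266 143.0 [ 572. -199.   96.] [41 38 35]
285 272 138.0 [ 572. -199.  101.] [41 38 35]
285 278 135.0 [ 571. -200.  104.] [32 28 26]
285 284 132.0 [ 571. -200.  108.] [30 26 25]
285 290 117.0 [ 569. -194.  122.] [29 27 26]
285 296 113.0 [ 569. -194.  125.] [34 32 29]
285 302 113.0 [ 569. -195.  126.] [26 24 22]
scene [79. 80. 84. 85. 86. 91. 93. 94. 96. 98.] 483
side [66. 67. 68. 68. 84. 87. 89. 92. 93. 95.] 179
```

Cameras agree that the shut fingertips are at about z = 85 while the reported TCP says 48. The fingers are about 37 mm shorter than stated, so they closed above the bar. Reopen and go 46 mm lower.

move_arm --pt "0 0 0 0 0 0 0.0854" --pt "0 0 0 0 0 0 0.0854" --pt "0 0 0 0 0 0 0.0854" --pt "0 0 0 0 0 0 0.0854" --pt "0 0 0 0 0 0 0.0854"

```text
clock: 5.0
eef_pos: [561.7, -207.9, 47.9]
tool_rot: [-3.142, -0.0, 1.753]
force: [0.7, 0.1, -0.5]
width: 72.1
gripper_force: 0.0
```

move_arm --pt "0 0 0 0 0.001 -0.012 0.0854" --pt "0 0 0 0 0 -0.012 0.0854" --pt "0 0 0 0 0 -0.012 0.0854" --pt "0 0 0 0 0 -0.008 0.0854" --pt "0 0 0 0 0 0 0.0854"

```text
clock: 5.5
eef_pos: [560.4, -206.4, 2.0]
tool_rot: [-3.139, -0.002, 1.754]
force: [0.3, -0.4, -0.6]
width: 85.4
gripper_force: 0.0
```

move_arm --pt "0 0 0 0 0 0 0.0" --pt "0 0 0 0 0 0 0.0" --pt "0 0 0 0 0 0 0.0" --pt "0 0 0 0 0 0 0.0" --pt "0 0 0 0 0 0 0.0"

```text
clock: 6.0
eef_pos: [562.1, -207.0, 4.5]
tool_rot: [3.141, 0.0, 1.753]
force: [-1.3, 0.7, -2.6]
width: 15.2
gripper_force: 58.6
```

move_arm --pt "0 0 0 0 0 0 0.0" --pt "0 0 0 0 0 0 0.0"

```text
clock: 6.2
eef_pos: [562.1, -207.0, 4.4]
tool_rot: [3.141, 0.0, 1.753]
force: [0.3, 0.4, 4.6]
width: 15.2
gripper_force: 59.7
```

Gripped: 60 N, width 15 mm. Lift and look.

move_arm --pt "0 0 0 0 0 0.01 0.0" --pt "0 0 0 0 0 0.025 0.0" --pt "0 0 0 0 0 0.035 0.0" --pt "0 0 0 0 0 0.035 0.0" --pt "0 0 0 0 0 0.025 0.0"

```text
clock: 6.7
eef_pos: [561.6, -206.9, 135.8]
tool_rot: [3.141, 0.0, 1.753]
force: [1.1, -0.1, -4.9]
width: 15.1
gripper_force: 59.1
```

move_arm --pt "0 0 -1.4 -0.0055 0.02 0 0.0" --pt "0 0 -1.4 -0.0055 0.04 0 0.0" --pt "0 0 -1.4 -0.0055 0.045 0 0.0" --pt "0 0 -1.5 -0.0055 0.045 0 0.0" --pt "0 0 -1.5 -0.0055 0.045 0 0.0"

```text
clock: 7.2
eef_pos: [532.8, -10.4, 133.7]
tool_rot: [-3.14, -0.0, 1.626]
force: [1.0, 0.8, -5.0]
width: 14.8
gripper_force: 59.1
```

move_arm --pt "0 0 -1.5 -0.0055 0.045 0 0.0" --pt "0 0 -1.5 -0.0055 0.045 0 0.0" --pt "0 0 -1.4 -0.0055 0.045 0 0.0" --pt "0 0 -1.4 -0.0055 0.045 0 0.0" --pt "0 0 -1.4 -0.0055 0.045 0 0.0"

```text
clock: 7.7
eef_pos: [505.4, 214.4, 133.7]
tool_rot: [-3.14, 0.001, 1.501]
force: [1.1, 0.2, -4.6]
width: 15.0
gripper_force: 59.0
```

move_arm --pt "0 0 0 0 0 0 0.0" --pt "0 0 0 0 0 0 0.0" --pt "0 0 0 0 0 0 0.0"

```text
clock: 8.0
eef_pos: [506.3, 211.4, 133.5]
tool_rot: [-3.14, 0.002, 1.501]
force: [-0.3, 0.0, -5.1]
width: 15.1
gripper_force: 59.1
```

```bash
cat > m.py <<'E'
from h import *
s=telemetry.read_state(); print(s["clock"],s["eef_pos"].round(1),s["tool_rot"].round(3),s["force"].round(1),s["torque"].round(2),s["width"].round(1))
x,y,z0=s["eef_pos"]; zo=z0-4.4
for n in ("scene","side","wrist"):
    c=eyes.calibration(n); im,d=eyes.get_image(n); np.savez(n+"2",im=im,d=d); W=cloud(c,d.astype(float))
    m=(np.hypot(W[...,0]-x,W[...,1]-y)<125)&(abs(W[...,2]-zo-28)<10)&(im.max(-1)<175)
    k,l,st,ce=cv2.connectedComponentsWithStats(m.astype(np.uint8)); m=l==1+np.argmax(st[1:,4])
    P=W[m]; A=np.c_[P[:,:2]-[x,y],np.ones(len(P))]
    co=np.linalg.lstsq(A,P[:,2],rcond=None)[0]
    print(n,m.sum(),[np.round(a,1) for a in cv2.minAreaRect(P[:,:2].astype(np.float32))],"plane slope",co.round(3))
    for k in ("tab","seat","ball","scale"):
        for o in finder.pinpoint(n,k)[:1]: print(k,round(o["confidence"],2),w(c,o["location"]).round(1))
E
python3 m.py; python3 -c "
import numpy as np,cv2
a=np.load('side2.npz')['im'];b=np.load('wrist2.npz')['im'];cv2.imwrite('pics/f.png',np.hstack([cv2.resize(a,(400,300)),cv2.resize(b,(400,300))]))"
```

```text
Traceback (most recent call last):
  File "m.py", line 2, in <module>
    s=telemetry.read_state(); print(s["clock"],s["eef_pos"].round(1),s["tool_rot"].round(3),s["force"].round(1),s["torque"].round(2),s["width"].round(1))
                                                                                                                                     ^^^^^^^^^^^^^^^^
AttributeError: 'float' object has no attribute 'round'
Traceback (most recent call last):
FileNotFoundError: [Errno 2] No such file or directory: 'side2.npz'
```

```bash
sed -i 's/s\["width"\].round(1)/s["width"]/' m.py; python3 m.py; python3 -c "
import numpy as np,cv2
a=np.load('side2.npz')['im'];b=np.load('wrist2.npz')['im'];cv2.imwrite('pics/f.png',np.hstack([cv2.resize(a,(400,300)),cv2.resize(b,(400,300))]))"
```

```text
8.0 [506.3 211.4 133.5] [-3.140e+00  2.000e-03  1.501e+00] [-0.3  0.  -5.1] [-0.03 -0.06 -0.  ] 15.149693422573433
scene 1856 [array([499.8, 212.8]), array([151.1, 174. ]), np.float64(86.2)] plane slope [-1.3000e-02  1.0000e-03  1.5607e+02]
tab 0.94 [ 714.  -339.9   32. ]
seat 0.94 [505.9 211.9  56.6]
scale 0.69 [503.5 213.8  -1. ]
side 2828 [array([498.3, 211. ]), array([152.7, 170.9]), np.float64(85.7)] plane slope [ 6.00000e-03 -6.00000e-03  1.59268e+02]
tab 0.93 [ 273.5 -273.2   27.2]
seat 0.67 [502.3 208.9  54.7]
ball 0.55 [455.4 218.2  72.3]
scale 0.62 [507.7 213.5  -1.4]
wrist 57354 [array([499.4, 230.9]), array([114.6, 169. ]), np.float64(86.1)] plane slope [-1.00000e-03 -1.00000e-03  1.57089e+02]
tab 0.7 [418.2 213.3 159.5]
ball 0.55 [ 7.427e+02 -6.150e+01 -3.000e-01]
```

View pics/f.png

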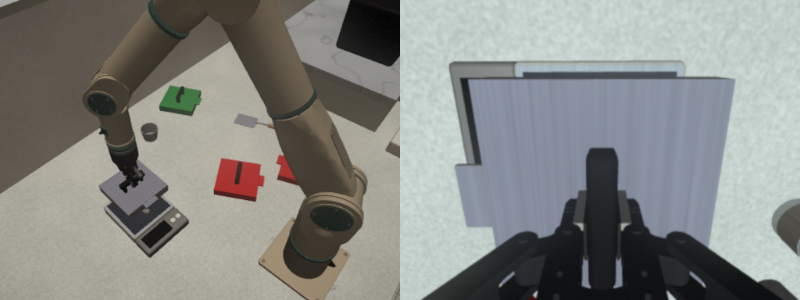

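The platter is level at z≈129 with its tab (wrist view 470,195) over the display and its yaw matching the scale's. Shift about +1 mm in x and y, lower close, then go down in fine steps while reading force.

move_arm --pt "0 0 0 0.0005 0.001 -0.014 0.0" --pt "0 0 0 0 0 -0.014 0.0" --pt "0 0 0 0 0 -0.014 0.0" --pt "0 0 0 0 0 -0.01 0.0" --pt "0 0 0 0 0 -0.004 0.0"

```text
clock: 9.25
eef_pos: [506.6, 213.9, 76.9]
tool_rot: [-3.14, 0.001, 1.502]
force: [-0.8, 0.4, -5.8]
width: 15.0
gripper_force: 59.0
```

move_arm --pt "0 0 0 0 0 0 0.0" --pt "0 0 0 0 0 0 0.0" --pt "0 0 0 0 0 0 0.0"

```text
clock: 9.55
eef_pos: [507.7, 214.4, 78.6]
tool_rot: [3.14, -0.001, 1.502]
force: [-0.8, -0.0, -5.3]
width: 15.1
gripper_force: 59.0
```

move_arm --pt "0 0 0 0 0 -0.001 0.0" --pt "0 0 0 0 0 -0.001 0.0" --pt "0 0 0 0 0 -0.001 0.0" --pt "0 0 0 0 0 0 0.0"

```text
clock: 9.95
eef_pos: [507.1, 214.1, 74.8]
tool_rot: [-3.141, 0.0, 1.502]
force: [0.6, 0.2, -4.9]
width: 15.0
gripper_force: 59.1
```

move_arm --pt "0 0 0 0 0 -0.001 0.0" --pt "0 0 0 0 0 -0.001 0.0" --pt "0 0 0 0 0 0 0.0"

```text
clock: 10.25
eef_pos: [507.1, 214.0, 72.7]
tool_rot: [-3.141, 0.0, 1.502]
force: [0.3, -0.1, -4.5]
width: 15.1
gripper_force: 59.1
```

move_arm --pt "0 0 0 0 -0.001 0 0.0" --pt "0 0 0 0 0 -0.001 0.0" --pt "0 0 0 0 0 0 0.0"

```text
clock: 10.55
eef_pos: [507.1, 213.0, 71.8]
tool_rot: [-3.141, 0.0, 1.502]
force: [-0.5, -0.4, -6.0]
width: 15.1
gripper_force: 59.1
```

move_arm --pt "0 0 0 0 0 -0.001 0.0" --pt "0 0 0 0 0 0 0.0"

```text
clock: 10.75
eef_pos: [507.1, 213.1, 70.8]
tool_rot: [-3.141, 0.0, 1.502]
force: [0.3, -0.2, -5.1]
width: 14.8
gripper_force: 59.1
```

move_arm --pt "0 0 0 0 0 -0.001 0.0" --pt "0 0 0 0 0 0 0.0"

```text
clock: 10.95
eef_pos: [507.1, 213.1, 69.8]
tool_rot: [-3.141, 0.0, 1.502]
force: [0.8, -0.4, -4.2]
width: 15.5
gripper_force: 59.1
```

move_arm --pt "0 0 0 0 0 -0.001 0.0" --pt "0 0 0 0 0 0 0.0"

```text
clock: 11.15
eef_pos: [507.2, 213.1, 68.8]
tool_rot: [-3.141, 0.0, 1.502]
force: [-0.1, -0.1, -5.4]
width: 15.0
gripper_force: 59.1
```

Origin is at about 64.4 mm with no contact yet. Continue.

move_arm --pt "0 0 0 0 0 -0.001 0.0" --pt "0 0 0 0 0 0 0.0"

```text
clock: 11.35
eef_pos: [507.1, 213.1, 67.8]
tool_rot: [-3.141, 0.0, 1.502]
force: [-0.2, -0.6, -4.7]
width: 15.2
gripper_force: 59.1
```

move_arm --pt "0 0 0 0 0 -0.001 0.0" --pt "0 0 0 0 0 0 0.0"

```text
clock: 11.55
eef_pos: [507.1, 213.1, 66.8]
tool_rot: [-3.141, 0.0, 1.502]
force: [0.6, -0.7, -4.3]
width: 15.2
gripper_force: 59.1
```

move_arm --pt "0 0 0 0 0 -0.001 0.0" --pt "0 0 0 0 0 0 0.0"

```text
clock: 11.75
eef_pos: [507.3, 213.3, 65.9]
tool_rot: [3.142, -0.0, 1.502]
force: [0.7, 0.2, -4.0]
width: 15.3
gripper_force: 59.1
```

move_arm --pt "0 0 0 0 0 -0.001 0.0" --pt "0 0 0 0 0 0 0.0"

```text
clock: 11.95
eef_pos: [507.4, 213.4, 65.4]
tool_rot: [3.141, -0.0, 1.502]
force: [-0.3, -0.1, 1.3]
width: 15.0
gripper_force: 59.9
```

move_arm --pt "0 0 0 0 0 -0.0005 0.0" --pt "0 0 0 0 0 0 0.0"

```text
clock: 12.15
eef_pos: [507.6, 213.5, 65.2]
tool_rot: [3.141, -0.001, 1.502]
force: [-0.8, -0.6, 5.3]
width: 15.2
gripper_force: 60.4
```

move_arm --pt "0 0 0 0 0 -0.0005 0.0" --pt "0 0 0 0 0 0 0.0"

```text
clock: 12.35
eef_pos: [507.7, 213.6, 64.8]
tool_rot: [3.14, -0.001, 1.502]
force: [-1.6, -0.1, 6.4]
width: 15.2
gripper_force: 60.6
```

move_arm --pt "0 0 0 0 0 -0.0005 0.0" --pt "0 0 0 0 0 0 0.0"

```text
clock: 12.55
eef_pos: [507.9, 213.6, 64.5]
tool_rot: [3.14, -0.001, 1.502]
force: [-1.2, -0.0, 6.5]
width: 14.8
gripper_force: 60.7
```

move_arm --pt "0 0 0 0 0 -0.0005 0.0" --pt "0 0 0 0 0 0 0.0"

```text
clock: 12.75
eef_pos: [508.1, 213.6, 64.1]
tool_rot: [3.14, -0.001, 1.502]
force: [-1.4, 0.4, 7.9]
width: 15.4
gripper_force: 60.8
```

move_arm --pt "0 0 0 0 0 -0.0005 0.0" --pt "0 0 0 0 0 0 0.0"

```text
clock: 12.95
eef_pos: [508.2, 213.7, 63.6]
tool_rot: [3.139, -0.001, 1.502]
force: [-1.5, 0.1, 7.8]
width: 15.1
gripper_force: 60.8
```

move_arm --pt "0 0 0 0 0 -0.0005 0.0" --pt "0 0 0 0 0 0 0.0"

```text
clock: 13.15
eef_pos: [508.2, 213.5, 62.8]
tool_rot: [3.14, -0.001, 1.502]
force: [-0.6, -0.0, 5.1]
width: 14.8
gripper_force: 60.5
```

move_arm --pt "0 0 0 0 0 -0.0005 0.0" --pt "0 0 0 0 0 0 0.0"

```text
clock: 13.35
eef_pos: [507.8, 213.6, 62.3]
tool_rot: [3.14, -0.001, 1.502]
force: [-1.4, -1.0, 6.8]
width: 15.0
gripper_force: 60.7
```

move_arm --pt "0 0 0 0 0 -0.0005 0.0" --pt "0 0 0 0 0 0 0.0"

```text
clock: 13.55
eef_pos: [507.4, 213.6, 61.8]
tool_rot: [3.141, -0.001, 1.502]
force: [-2.8, -0.4, 7.5]
width: 14.7
gripper_force: 60.9
```

move_arm --pt "0 0 0 0 0 -0.0005 0.0" --pt "0 0 0 0 0 0 0.0"

```text
clock: 13.75
eef_pos: [506.9, 213.7, 61.4]
tool_rot: [3.142, -0.001, 1.502]
force: [-3.3, -0.4, 10.8]
width: 15.2
gripper_force: 61.2
```

move_arm --pt "0 0 0 0 0 -0.0005 0.0" --pt "0 0 0 0 0 0 0.0"

```text
clock: 13.95
eef_pos: [506.3, 213.7, 60.9]
tool_rot: [-3.141, -0.0, 1.503]
force: [-4.8, -0.6, 10.9]
width: 15.3
gripper_force: 61.2
```

```bash
python3 m.py
```

```text
13.95 [506.3 213.7  60.9] [-3.141 -0.     1.503] [-4.8 -0.6 10.9] [-0.06  0.76  0.06] 15.264529061619486
scene 1793 [array([501.7, 215. ]), array([151.7, 171. ]), np.float64(86.3)] plane slope [-4.0000e-03  2.0000e-03  8.3436e+01]
tab 0.94 [ 712.4 -338.5   30.1]
scale 0.73 [506.8 214.1   0. ]
side 2604 [array([499. , 213.1]), array([152.5, 172.5]), np.float64(85.5)] plane slope [ 1.2000e-02 -7.0000e-03  8.6324e+01]
tab 0.94 [413.7 221.4  86. ]
ball 0.58 [458.4 218.9  72.1]
scale 0.73 [504.9 213.5  -1.4]
wrist 57336 [array([498.9, 231.4]), array([114.8, 168.8]), np.float64(86.2)] plane slope [ 5.0000e-03 -3.0000e-03  8.3957e+01]
tab 0.83 [419.6 215.3  79.9]
```

The grooves are steering the platter towards −x (Fx −4.8 N), so follow with the hand and press on slightly.

move_arm --pt "0 0 0 -0.001 0 0 0.0" --pt "0 0 0 0 0 0 0.0"

```text
clock: 14.9
eef_pos: [505.4, 213.4, 60.3]
tool_rot: [-3.141, -0.0, 1.503]
force: [-3.2, -0.5, 6.8]
width: 15.1
gripper_force: 60.6
```

move_arm --pt "0 0 0 -0.0005 0 -0.0005 0.0" --pt "0 0 0 0 0 0 0.0"

```text
clock: 15.1
eef_pos: [505.3, 213.5, 60.2]
tool_rot: [-3.141, -0.0, 1.503]
force: [-3.3, 0.2, 10.4]
width: 15.2
gripper_force: 61.0
```

move_arm --pt "0 0 0 0 0 -0.0005 0.0" --pt "0 0 0 0 0 0 0.0"

```text
clock: 15.3
eef_pos: [505.4, 213.5, 60.1]
tool_rot: [3.142, -0.0, 1.503]
force: [-4.5, -0.8, 13.9]
width: 15.3
gripper_force: 61.6
```

Now stiff: the platter sits on the balls at a push of about 19 N. Ease off and open.

move_arm --pt "0 0 0 -0.001 0 0.001 0.0" --pt "0 0 0 0 0 0.0005 0.0" --pt "0 0 0 0 0 0 0.0"

```text
clock: 15.6
eef_pos: [505.0, 213.4, 60.2]
tool_rot: [3.141, -0.0, 1.502]
force: [0.6, 0.9, -0.4]
width: 15.1
gripper_force: 59.6
```

move_arm --pt "0 0 0 0 0 0 0.0854" --pt "0 0 0 0 0 0 0.0854" --pt "0 0 0 0 0 0 0.0854" --pt "0 0 0 0 0 0 0.0854" --pt "0 0 0 0 0 0 0.0854"

```text
clock: 16.1
eef_pos: [504.7, 213.1, 60.4]
tool_rot: [-3.142, 0.0, 1.502]
force: [-0.4, -0.1, 0.6]
width: 84.9
gripper_force: 0.0
```

move_arm --pt "0 0 0 0 0 0 0.0854" --pt "0 0 0 0 0 0.02 0.0854" --pt "0 0 0 0 0 0.04 0.0854" --pt "0 0 0 0 0 0.04 0.0854" --pt "0 0 0 0 0 0.02 0.0854"

```text
clock: 16.6
eef_pos: [506.1, 213.9, 183.7]
tool_rot: [3.137, -0.002, 1.502]
force: [1.0, 0.4, 0.1]
width: 85.4
gripper_force: 0.0
```

```bash
cat > q.py <<'E'
from h import *
s=telemetry.read_state(); print(s["clock"],s["eef_pos"].round(1),s["force"].round(1),s["width"])
for n in ("scene","side","wrist"):
    c=eyes.calibration(n); im,d=eyes.get_image(n); np.savez(n+"3",im=im,d=d); W=cloud(c,d.astype(float))
    m=(np.hypot(W[...,0]-506,W[...,1]-213)<125)&(abs(W[...,2]-85)<10)
    k,l,st,ce=cv2.connectedComponentsWithStats(m.astype(np.uint8)); m=l==1+np.argmax(st[1:,4])
    P=W[m]; co=np.linalg.lstsq(np.c_[P[:,:2]-[506,213],np.ones(len(P))],P[:,2],rcond=None)[0]
    print(n,m.sum(),[np.round(a,1) for a in cv2.minAreaRect(P[:,:2].astype(np.float32))],"slope",co.round(3))
E
python3 q.py
```

```text
16.6 [506.1 213.9 183.7] [1.  0.4 0.1] 85.38416639641702
scene 1922 [array([501. , 215.3]), array([152.3, 170.1]), np.float64(86.4)] slope [-7.0000e-03  2.0000e-03  8.2776e+01]
side 2901 [array([498. , 212.5]), array([152.1, 172.3]), np.float64(86.3)] slope [ 5.0000e-03 -2.0000e-03  8.5789e+01]
wrist 27882 [array([496.4, 213.4]), array([150.8, 168.5]), np.float64(86.3)] slope [1.0000e-03 1.0000e-03 8.3321e+01]
```

The platter is released, level within 0.001 rad and aligned, and it came to a hard stop on the balls. Hand it in.

```bash
python3 -c "
from cell import ctrl; print(ctrl.finish_job())"
```

```text
the job is handed in; nothing more can be done
None
```

The platter is back on the scale with its tab on the display side, level and released, and the job is handed in (no verdict came back). The hardest push was about 19 N; I judged the catch engaged from the hard stop on the balls and did not measure its squeeze.

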